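Pop the sample hatch of the yellow analyser

TASK

Open the sample port of the powder analyser that has the yellow hatch: press the black pad on the free edge of its hatch all the way in once with a fingertip, let go so that the hatch pops up, and see that it stays fully open. The latch is push-push, so pressing the open hatch back down would shut it: do not. Only touch, do not lift or shove the analyser, and leave the analyser with the blue hatch and both sample vials as they are.

Things in the scene. Friction and masses are not known exactly. Their poses are not given: they have to be found in the camera images.
- yellow_analyser: The portable powder analyser with the yellow hatch, loose on the table, 1.6 kg: white box 160 (x) x 120 (y) x 62 mm high, with a 78 mm high rear deck (display) over its last 44 mm at +x. Origin: centre of its underside; its x axis points from the pad end to the display end, z up.
- yellow_analyser_hatch (a joint): Angle of the yellow hatch (rad), a sprung flap 106 mm long, 88 mm wide in the analyser's top, hinged along the analyser's y axis at 30 mm towards +x, 59 mm up. 0: shut, latched, flush. Negative: pressed in; the latch trips past about -0.08, the stop is at -0.106. Let go after a trip, it springs up to its stop at 0.80 and stays. Pressing it fully down again latches it shut.
- yellow_analyser_pad (a point): Centre of the top face of the black pad on the yellow hatch's free edge: 26 (x) x 38 (y) mm, 12 mm proud, 62 mm from the analyser's origin towards -x, 73 mm above the table while shut. It goes straight down: 2 to 4 N, trips by 7.5 mm, solid stop at 10 mm (found by a force stop of 5 to 6 N). Opening swings it up by 62 mm and towards the display by 38 mm.
- yellow_analyser_flag (a joint): Red telltale flag beside the yellow hatch on its hinge line (rad): 0 while down; the opening hatch drags it up to about 0.77, and it stays up by friction even when the hatch is pressed shut again.
- blue_analyser: The other analyser, of the same make and size but with a blue hatch, also loose. Origin and axes as for the yellow one. To be left alone.
- blue_analyser_hatch (a joint): Angle of the blue hatch (rad), with the same latch: 0 shut, negative pressed in, 0.80 open. It stays shut.
- vial_a_mid (a point): Centre, half-way up, of a sample vial with a yellow cap, 28 mm in diameter, 52 mm tall, 30 g, standing beside the yellow analyser. Its z axis points up.
- vial_b_mid (a point): Centre, half-way up, of the same kind of vial standing beside the blue analyser.

How it is judged:
On the way, in this order (a step that is already met when the one before it is completed fails the run):
1. the yellow hatch is pressed in by the fingers, past the point where its latch trips (value of joint yellow_analyser_hatch below -0.06 rad and contact force between the fingers and yellow_analyser above 0.5 N), for 0.02 s.
2. let go, the yellow hatch has popped fully open (value of joint yellow_analyser_hatch above 0.7 rad and contact force between the fingers and yellow_analyser below 0.2 N), for 0.2 s.
At the end, for the whole second after the job is handed in: The yellow hatch stands open and still at 0.70 rad or more, the blue hatch is shut and latched, both analysers are within 30 mm of where they stood, and both vials stand upright within 20 mm of where they stood (value of joint yellow_analyser_hatch above 0.7 rad and not (velocity of joint yellow_analyser_hatch above 0.1 rad/s) and not (velocity of joint yellow_analyser_hatch below -0.1 rad/s) and value of joint blue_analyser_hatch between -0.03 and 0.04 rad and distance of each of yellow_analyser, blue_analyser from where it was at the start of the episode below 0.03 m and linear speed of yellow_analyser below 0.02 m/s and angle between yellow_analyser's own z axis and vertical below 0.05 rad and distance of each of vial_a_mid, vial_b_mid from where it was at the start of the episode below 0.02 m and angle between each of vial_a_mid, vial_b_mid's own z axis and vertical below 0.2 rad); the robot touches nothing.
It fails at once if the yellow hatch is pressed shut again after it had popped open (value of joint yellow_analyser_flag above 0.2 rad and value of joint yellow_analyser_hatch below 0.1 rad).
It fails at once if the blue hatch is pressed in or opened (value of joint blue_analyser_hatch below -0.03 rad or value of joint blue_analyser_hatch above 0.06 rad).
It fails at once if an analyser is lifted, tipped or shoved more than 30 mm (height (world z) of any of yellow_analyser, blue_analyser above 0.012 m or distance of any of yellow_analyser, blue_analyser from where it was at the start of the episode above 0.03 m or angle between any of yellow_analyser, blue_analyser's own z axis and vertical above 0.15 rad).
It fails at once if a vial is lifted, knocked over or moved more than 20 mm (distance of any of vial_a_mid, vial_b_mid from where it was at the start of the episode above 0.02 m or angle between any of vial_a_mid, vial_b_mid's own z axis and vertical above 0.5 rad).
It also fails if it takes over 32 s, if anything falls off the work surface, if the arm or the gripper's body presses on something with over 40 N, if the wrist force passes 120 N, or if a joint passes its speed limit or range.

ROBOT

A 7-joint arm with a two-finger parallel gripper is mounted at the origin on the work surface. World frame = base frame: x ahead of the robot, y to its left, z up, the work surface at z = 0. Lengths are in m, angles in rad, forces in N, time in s.
With the tool pointing down it reaches from about 0.35 to 0.9 m from the base axis. Payload 19.9 kg.
Tool frame: the origin (TCP) lies between the finger pads; the fingertips stand 19 mm ahead of it and the grasp point (between the pads) is the TCP; z points along the fingers, y is the direction in which the jaws open and shut (so a half turn about z gives the same grasp; the last joint's range is limited). The gripper opens to 94 mm and grips with 3 to 60 N. Pads are 16 mm wide; open, the fingers measure 119 mm over their backs; the gripper's body (75 mm by 177 mm) begins 78 mm behind the grasp point.
Start: joints at [-1.202, 0.417, -0.01, 1.614, 0.005, 1.111, -0.053], TCP at [0.249, 0.573, 0.224] pointing down, gripper open.
Joint ranges: [-2.81, 2.81], [-0.39, 2.02], [-1.27, 1.25], [0.06, 2.57], [-1.19, 4.33], [0.19, 2], [-2.82, 2.82]. Speed limits (rad/s): [1.89, 1.89, 2.39, 2.39, 3.01, 3.01, 3.01].

INTERFACE

Orientations are given as a 3x3 rotation matrix whose columns are the frame's x, y, z axes.
In Python, from rig import robot gives the robot as it stands. Calls block until the motion is done:
- robot.move_ptp(position, orientation): joint-space move of the TCP to a pose.
- robot.move_linear(position, velocity=0.15, frame=None, threshold=None): straight line of the TCP; frame=None keeps the orientation; velocity is the mean speed in m/s. With threshold (N) it stops when the force on the tool has changed by that much, and returns True; else False.
- robot.goto_joints(angles): joint-space move.
- robot.gripper_to(opening): finger opening in m; the grip force is fixed at half the most; returns when the fingers have stopped.
- robot.pause(seconds).
- robot.ik(position, orientation): joint angles nearest the present ones, or None.
- robot.get_state(): the state.
- robot.grab_frame(name): name is "side" or "top" or "wrist"; returns the picture (384x512x3 uint8, red, green, blue); there is no depth.
- robot.camera_info(name): a dict with "fx", "fy", "cx", "cy" (pixels), "dist" ([k1, k2, p1, p2, k3] as OpenCV has them; the pictures are not rectified), "rvec" (rotation vector, rad) and "tvec" (3), from world to camera coordinates, as OpenCV has them. Camera axes: x right, y down, z forward; pixel columns grow to the right and rows downward; lengths in m; the calibration is good to about 2 mm. A picture is of the moment at which its call begins: read the wrist's pose just before it. camera_info takes no time and is no camera call; for the wrist camera it gives the pose at the moment of the call.
A pose or a line that the arm cannot do raises robot.PlanningError and nothing moves.
- robot.sign_off(): hands the job in, once; it reports no verdict.
The state is a dict: "time": time; "qpos": joint angles; "joint_vel": joint speeds; "effort": joint torques, N m; "ee_pos": TCP position; "tool_rot": TCP orientation; "force": force on the tool from outside, world axes, zero at the start; "moment": the same for the moment, N m; "opening": finger opening in m.
Only numpy, scipy, OpenCV 4.12 (cv2) and the standard library are available. Lean on these libraries where they do the work, as an engineer would, in place of code of your own. Each camera call takes 0.05 s, during which the arm holds its last target. There are 200 camera calls.

## Working session

There is one attempt and no reset: what is moved stays moved. The work goes in short steps, each a Python script; the robot and the scene stay as the last script left them, time stands still between calls to the robot, and variables do not carry over. Pictures are saved under pics/ and viewed, about 8 in all and at most 12, crops included, and the job is handed in when it is done.

```bash
mkdir -p pics; ls; python3 - <<'E'
from rig import robot
import cv2,numpy as np
for n in ("top","side"):
    cv2.imwrite(f"pics/{n}0.png",cv2.resize(robot.grab_frame(n)[:,:,::-1],(800,600),interpolation=cv2.INTER_CUBIC))
    c=robot.camera_info(n);print(n,{k:np.round(v,3).tolist() for k,v in c.items()})
s=robot.get_state();print(s["time"],s["tool_rot"],s["opening"],s["force"])
E
```

```text
pics
top {'fx': 444.927, 'fy': 444.927, 'cx': 251.588, 'cy': 198.306, 'dist': [-0.068, 0.0, 0.0, 0.0, 0.0], 'rvec': [2.213, -2.153, 0.122], 'tvec': [-0.018, 0.53, 1.017]}
side {'fx': 361.4, 'fy': 361.4, 'cx': 251.397, 'cy': 189.772, 'dist': [0.03, 0.0, 0.0, 0.0, 0.0], 'rvec': [2.143, -0.733, 0.352], 'tvec': [-0.426, 0.286, 0.742]}
0.1 [[-9.17200224e-01  3.98426470e-01 -3.11022794e-04]
 [ 3.98426573e-01  9.17199663e-01 -1.02179142e-03]
 [-1.21838749e-04 -1.06110707e-03 -9.99999430e-01]] 0.09339915401183717 [-0.99456635 -0.83334641 -0.27591381]
```

View pics/top0.png

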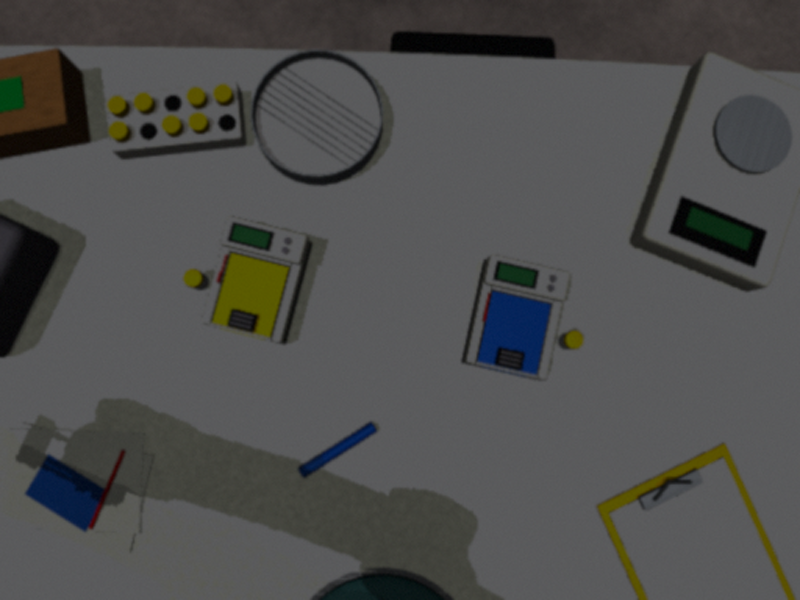

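View pics/side0.png

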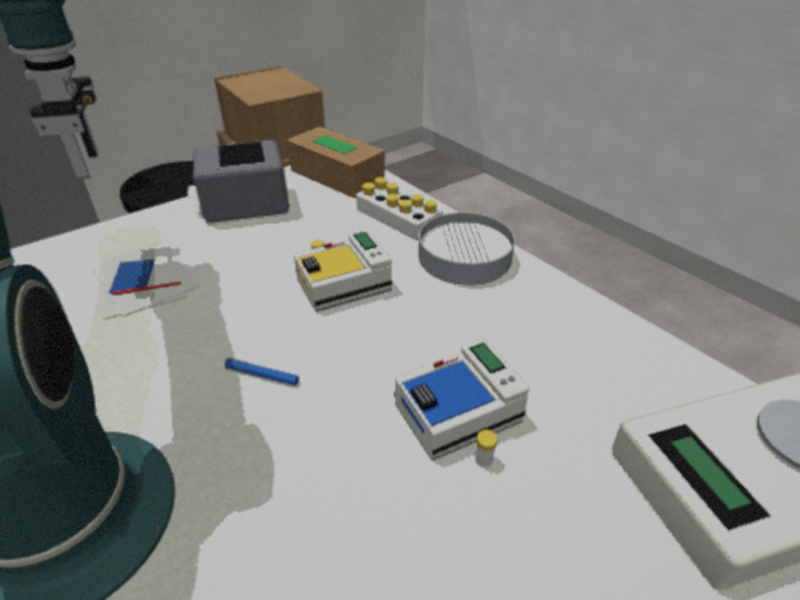

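The top view shows the yellow analyser around (255,280), with its black pad at (243,321) and vial A at (194,278). The blue analyser is around (515,320). I'll enlarge the crops to get exact pixels.

```bash
python3 - <<'E'
from rig import robot
import cv2,numpy as np
t=robot.grab_frame("top")[:,:,::-1][130:230,115:215]; s=robot.grab_frame("side")[:,:,::-1][140:200,180:260]
f=lambda a,k:cv2.resize(cv2.convertScaleAbs(a,alpha=k),(400,400*a.shape[0]//a.shape[1]),interpolation=cv2.INTER_CUBIC)
a=f(t,1.8);b=f(s,1.1)
o=np.zeros((400,800,3),np.uint8);o[:,:400]=a;o[:b.shape[0],400:]=b
cv2.imwrite("pics/crop.png",o)
E
```

```text
(no output)
```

View pics/crop.png

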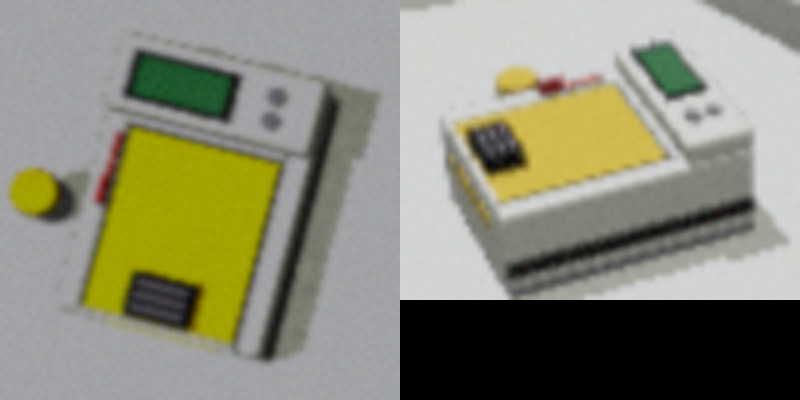

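```bash
cat > h.py <<'E'
from rig import robot
import cv2,numpy as np
def ray(cam,uv):
    c=robot.camera_info(cam); K=np.array([[c["fx"],0,c["cx"]],[0,c["fy"],c["cy"]],[0,0,1]])
    n=cv2.undistortPoints(np.array([[uv]],float),K,np.array(c["dist"],float))[0,0]
    R=cv2.Rodrigues(np.array(c["rvec"],float))[0]
    return -R.T@np.array(c["tvec"]).ravel(), R.T@np.array([*n,1])
def onz(cam,uv,z):
    o,d=ray(cam,uv); return o+d*(z-o[2])/d[2]
tc=lambda u,v:((u+.5)/4-.5+115,(v+.5)/4-.5+130)
sc=lambda u,v:((u-400+.5)/5-.5+180,(v+.5)/5-.5+140)
E
python3 - <<'E'
from h import *
p=onz("top",tc(162,299),.073);print("pad top",p,"pad side",onz("side",sc(495,146),.073))
q=np.array([onz("top",tc(*a),.062) for a in((130,126),(283,160),(237,345),(82,306))])
print(q);m=(q[0]+q[1]-q[2]-q[3])/2;print("len",np.linalg.norm(m),"wid",np.linalg.norm(q[0]-q[1]),np.linalg.norm(q[2]-q[3]))
y=(q[0]-q[1]+q[3]-q[2])/2
print("yaw from x",np.arctan2(m[1],m[0]),"from y",np.arctan2(-y[0],y[1]))
e=m/np.linalg.norm(m);print("pad from hatch", (q[2]+q[3])/2+e*14)
w=(np.arctan2(m[1],m[0])+np.arctan2(-y[0],y[1]))/2
for k in(0,np.pi):
    a=w+k;R=np.array([[np.cos(a),np.sin(a),0],[np.sin(a),-np.cos(a),0],[0,0,-1]])
    print(k,robot.ik([p[0],p[1],.15],R))
E
```

```text
pad top [0.50613257 0.21149207 0.073     ] pad side [0.49989705 0.20409809 0.073     ]
[[0.60488604 0.23656117 0.062     ]
 [0.58780426 0.14877904 0.062     ]
 [0.48226505 0.17036383 0.062     ]
 [0.50170546 0.25862454 0.062     ]]
len 0.10661743503892833 wid 0.08942867818057276 0.0903763431655995
yaw from x -0.20615229801427648 from y -0.20456007623536826
pad from hatch [14.19554596 -2.65123854  0.062     ]
0 [-0.97098485  0.43399095  0.65389848  1.89317741 -0.32672261  0.92226648
 -1.93766196]
3.141592653589793 [-0.57328372  0.36937836  0.14866242  1.8803237  -0.06849666  0.8967547
  0.97371756]
```

```bash
cat >> h.py <<'E'
W=-0.2054
ex=np.array([np.cos(W),np.sin(W),0]); ey=np.array([-np.sin(W),np.cos(W),0]); ez=np.array([0,0,1.])
R=np.column_stack([-ex,ey,-ez])
P=np.array([0.506,0.2115,0.073])
def proj(cam,p):
    c=robot.camera_info(cam); K=np.array([[c["fx"],0,c["cx"]],[0,c["fy"],c["cy"]],[0,0,1]])
    return cv2.projectPoints(np.array(p,float).reshape(-1,1,3),np.array(c["rvec"],float),np.array(c["tvec"],float),K,np.array(c["dist"],float))[0][:,0]
E
python3 - <<'E'
from h import *
C=[P+ex*a*.013+ey*b*.019 for a,b in((1,1),(1,-1),(-1,-1),(-1,1))]
robot.gripper_to(0.0)
robot.move_ptp(P+ez*.079,R)   # tips 60 mm over the pad
ims=[]
for n,k in(("side",6),("wrist",1.5)):
    im=np.ascontiguousarray(robot.grab_frame(n)[:,:,::-1])
    pts=proj(n,C+[P])
    if n=="side": im=im[120:200,180:270]; pts=pts-[180,120]
    im=cv2.resize(im,None,fx=k,fy=k,interpolation=cv2.INTER_CUBIC)
    pts=(pts+.5)*k-.5
    cv2.polylines(im,[np.round(pts[:4]).astype(np.int32)],True,(255,0,255),1)
    cv2.imwrite(f"pics/{n}1.png",im)
s=robot.get_state();print(s["time"],s["ee_pos"],s["opening"],s["force"])
E
```

```text
3.3667 [0.50576047 0.21254208 0.15208917] 0.0003278016866037908 [ 0.22541751  0.26034976 -1.35592623]
```

View pics/side1.png

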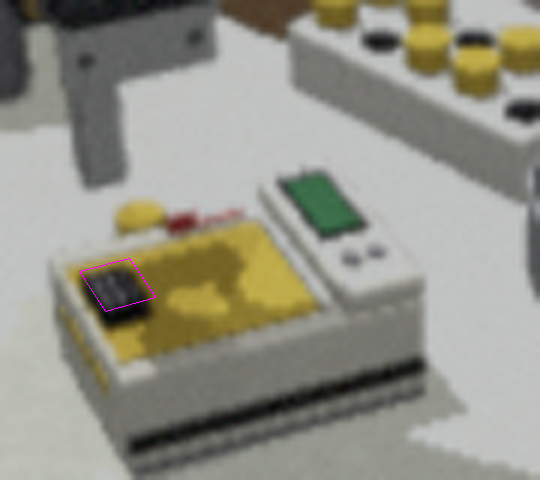

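View pics/wrist1.png

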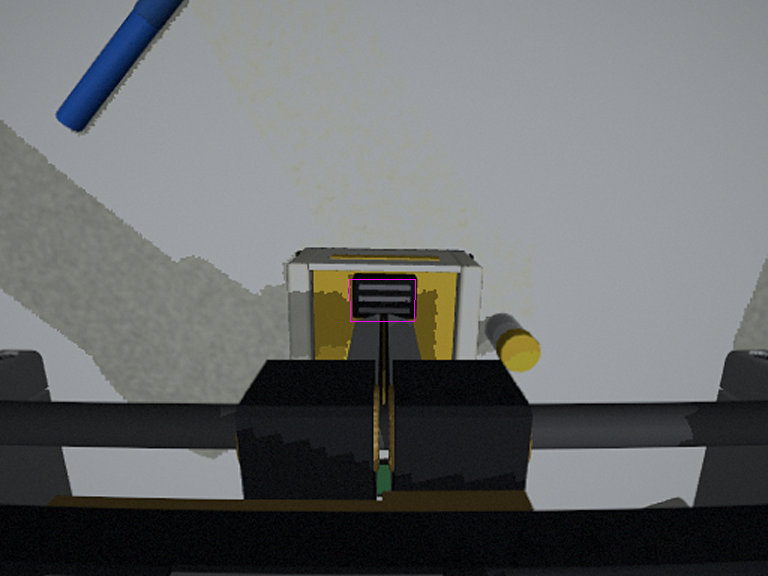

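Wrist view: the pad at about (384,297) sits about 3 px nearer its front edge than my outline, roughly 2 mm towards -x. I'll shift the target by that much and press.

```bash
python3 - <<'E'
from h import *
T=P-ex*.002
robot.move_linear(T+ez*.030,frame=R)
robot.pause(.3)
f0=robot.get_state()["force"]
hit=robot.move_linear(T+ez*(.019-.013),velocity=.015,threshold=5.5)
s=robot.get_state();print(hit,s["time"],s["ee_pos"],s["force"]-f0)
# retreat only if pressed deep; otherwise stay for inspection
if s["ee_pos"][2]<.092-.007:
    p=s["ee_pos"]
    robot.move_linear(p+ez*.03,velocity=.15)
    robot.move_linear(p+ez*.11-ex*.09,velocity=.2)
    robot.pause(.5)
    for n,(r,c),k in(("side",(slice(120,200),slice(180,280)),6),):
        im=robot.grab_frame(n)[:,:,::-1][r,c]
        cv2.imwrite("pics/side2.png",cv2.resize(im,None,fx=k,fy=k,interpolation=cv2.INTER_CUBIC))
    s=robot.get_state();print(s["time"],s["ee_pos"],s["force"]-f0)
E
```

```text
True 5.35 [0.5039031  0.21204046 0.08287533] [-2.39609921 -2.09398945  9.33327441]
7.0 [0.41582684 0.23036339 0.19277991] [ 0.25409289 -0.67972065 -0.67094583]
```

View pics/side2.png

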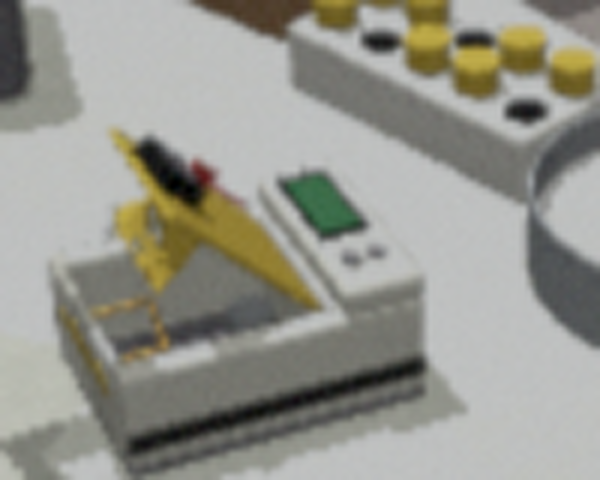

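The side crop shows the hatch open, with its pad at about (172,170), and the red flag up. I'll check the opening angle against the projected pad position and take one overall top view before handing in.

```bash
python3 - <<'E'
from h import *
Q=P-ex*.002
hinge=Q+ex*.092; hinge[2]=.059
for a in(.6,.7,.8):
    X=-.092;Z=.014; v=hinge+ex*(X*np.cos(a)+Z*np.sin(a))+ez*(-X*np.sin(a)+Z*np.cos(a))
    print(a,(proj("side",[v])[0]-[180,120]+.5)*6-.5)
cv2.imwrite("pics/top2.png",cv2.convertScaleAbs(cv2.resize(robot.grab_frame("top")[:,:,::-1],(800,600),interpolation=cv2.INTER_CUBIC),alpha=1.6))
E
```

```text
0.6 [150.76279256 188.16437826]
0.7 [162.75353468 173.45276404]
0.8 [176.09099872 159.64650405]
```

View pics/top2.png

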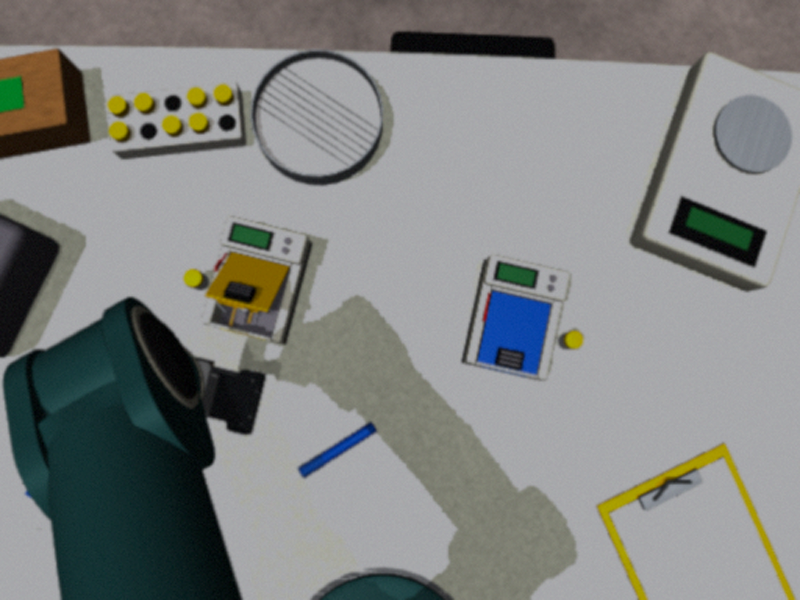

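Hatch open; the pad is at (240,291). Both analysers and the vials at (194,278) and (573,340) are where they were, and the gripper is clear.

```bash
python3 -c "
from rig import robot
robot.sign_off();print(robot.get_state()['time'])"
```

```text
the job is handed in; nothing more can be done
the job is handed in; nothing more can be done
```

The yellow analyser's hatch is open, and I handed the job in at about 7 s of the 32 s allowed; no verdict is reported. I pressed its pad once with the closed fingertips. The force stop tripped after about 9 to 10 mm of travel. I then backed the arm up and away.

**Last checks:**
- **Hatch:** the side view shows it standing open with the red flag up. The pad's position in that picture fits an angle of roughly 0.75 to 0.8 rad. I read that by eye, so it is not an exact joint value.
- **Surroundings:** in the top view, neither analyser and neither vial has visibly moved, and the blue hatch is shut. The gripper is clear of everything, and the force on the tool is near zero.

**Disagreements:**
- **Pad position:** my first side-view reading differed from the top view by 6 to 7 mm in x and in y, probably because I included the pad's front face. The wrist view supported the top view, so I used that with a 2 mm correction.
- **Press force:** the reading at the stop was about 9 N, above the 5.5 N threshold I had set.

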